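# Hold the cold bin's sprung shutter half open

## Robot

A 6-joint arm with a two-finger parallel gripper is mounted at the origin on the work surface. World frame = base frame: x ahead of the robot, y to its left, z up, the work surface at z = 0. Lengths are in mm, angles in rad, forces in N, time in s.
With the tool pointing down it reaches from about 350 to 975 mm from the base axis. Payload 7.1 kg.
Tool frame: the origin (TCP) lies between the finger pads; the fingertips stand 14 mm ahead of it and the grasp point (between the pads) lies 5 mm behind it; z points along the fingers, y is the line along which they close (so a half turn about z gives the same grasp; the last joint's range is limited). The gripper opens to 88 mm and grips with 3 to 60 N. Pads are 20 mm wide; open, the fingers measure 115 mm over their backs; the gripper's body (75 mm by 178 mm) begins 61 mm behind the grasp point.
Start: joints at [-0.019, 0.423, 1.63, -0, 1.089, -0.019], TCP at [624.984, 0.026, 206.975] pointing down, gripper open.
Joint ranges: [-3, 3], [-0.9, 2.11], [0.09, 2.58], [-1.31, 4.45], [0.11, 2.69], [-2.54, 2.54]. Speed limits (rad/s): [2.39, 2.39, 3.01, 3.14, 3.14, 3.14].

## Interface

Orientations are given as [roll, pitch, yaw] about the fixed x, y, z axes, in that order (R = Rz(yaw) Ry(pitch) Rx(roll)).
In Python, from cell import robot, optics, ticket gives the robot as it stands.
- The arm moves only by the tool apply_moves, never from a script. Its argument "deltas" is a list of rows, each an object of numbers: "fingers": the opening, from 0 (shut) to 1 (fully open); "x", "y", "z": the shift along the tool's x, y, z in m; "wx", "wy", "wz": the turn, a rotation vector about the tool's x, y, z in degrees. A call has 1 to 5 rows; each row shifts and turns the commanded pose from where the row before left it, along the tool's axes as they then stand; what a row does not reach is not made up. A row lasts 1/8 s, in which the tool goes at most 62.5 mm and 10.7 degrees, less where a joint would pass 70% of its speed; a pose out of reach is approached as far as the arm can. A call with a gripper value outside its range is refused whole. The fingers move at their own pace and stop on an object; "grip_force" is the grip in N (left out, the last holds). Time passes only in rows, so rows that do not move let the fingers close. It gives the time, the measured TCP pose, the force, the opening and the grip force at its end, in the units of the state.
- robot.get_state(): the state, without advancing time (a new reading comes with each control period).
- optics.get_image(name): name is "scene" or "side" or "wrist"; returns the picture (480x640x3 uint8, red, green, blue); there is no depth.
- optics.calibration(name): a dict with "intrinsics" (3x3 intrinsics, pixels), "k1" (the pictures are not rectified: a ray, as slopes to the right and down, at radius r is drawn at 1 + k1 r^2 times it, then the intrinsics apply), "extrinsics" (4x4, takes a point from camera to world coordinates); the wrist camera has in their place "T_tool_cam" (4x4, takes a point from camera to tool coordinates, whose origin is the TCP and whose axes are the flange's). Camera axes: x right, y up, looking along -z (the intrinsics and any distortion apply to the point x, -y, -z); pixel columns grow to the right and rows downward; lengths in mm; the calibration is good to about 2 mm. A picture is of the moment at which its call begins: read the wrist's pose just before it. calibration takes no time and is no camera call.
- ticket.finish_job(): hands the job in; it is judged then, once.
The state is a dict: "time": time; "joint_positions": joint angles; "joint_vel": joint speeds; "effort": joint torques, N m; "position": TCP position; "tool_rot": TCP orientation; "ft_force": force on the tool from outside, world axes, zero at the start; "moment": the same for the moment, N m; "grip_width": finger opening in mm; "grip_force": force on a finger pad.
Only numpy, scipy, OpenCV 4.12 (cv2) and the standard library are available. Lean on these libraries where they do the work, as an engineer would, in place of code of your own. Each camera call takes 0.05 s, during which the arm holds its last target. There are 200 camera calls.

## Task

A small spice jar has been left in the runway of the cold bin's spring-closed sliding shutter and blocks it: without dropping it or tipping it over, set it upright on the white cutting board and let go of it. Then slide the shutter half open by its upright black tab, so that the middle of the tab is level with the two small pips on the side rails, and hold it there against the spring; finish while still holding it, because it snaps shut when let go. Leave the tall jar and the two loose jar lids where they are.

Things in the scene. Friction and masses are not known exactly. Their poses are not given: they have to be found in the camera images.
- bin: Low metal cold bin fixed to the bench, 215 (its x) x 160 (its y) mm, 92 mm high at its rims; place, heading and side of the bench vary. Origin: centre of its underside, z up. Its top is a deck 80 mm above the bench between 12 mm thick side rails and 8 mm thick end walls. The shutter covers an 86 mm long opening in the +x half; it opens in the bin's -x direction, over the bare runway.
- runway (a point): Middle of the bare runway, on the deck 80 mm above the bench, at the bin's x = -52.5 mm, y = 0. The runway is 94 mm long (bin's x, from the shut shutter's front edge to the -x end wall) and 136 mm wide between the rails, which stand 12 mm above it.
- half_mark (a point): Point midway between the two pips (round, dark, 10 mm wide, 4 mm high, one on top of each rail) that mark half travel: at the bin's x = -10 mm, y = 0, 92 mm above the bench.
- shutter_travel (a joint): Travel of the steel sliding shutter in m along the bin's -x: 0 shut (the start), 0.045 half open, 0.09 fully open. A spring pulls it shut: about 3.6 N at the start of travel, 9 N at half, 14 N fully open (120 N/m), with 0.4 N friction.
- shutter: The steel sliding shutter: plate 105 (bin's x) x 132 x 5 mm thick, with the upright tab on it. Origin: centre of the plate's underside, 81 mm above the bench; shut, it is at the bin's x = +47 mm, y = 0. Axes parallel to the bin's.
- tab (a point): Foot of the upright black plastic grip tab fixed on the shutter plate: 14 mm thick (bin's x), 50 mm wide (bin's y), 45 mm tall. The point is the centre of its underside, on the plate, 86 mm above the bench; with the shutter shut it is at the bin's x = +35 mm, y = 0, and at half travel at x = -10 mm.
- spice_jar: Loose amber glass spice jar with paper label and steel cap, 60 mm diameter, 85 mm high, 0.15 to 0.3 kg, standing upright on the runway deck, 80 mm above the bench; the shutter cannot reach half travel with it there. Origin: centre of its underside; z up along the jar.
- board: White plastic cutting board fixed flat on the bench, on the other side from the bin: 300 (its x) x 200 (its y) x 20 mm thick. Origin: centre of its underside; its top is 20 mm above the bench. The two loose jar lids lie near its +x end, the rest of it is free.
- jar_lid: Bystander: loose open brass-coloured jar lid, 72 mm diameter, 14 mm high, lying on the board near its +x end, on the -y side. Origin: centre of its underside.
- small_lid: Bystander: smaller loose lid of the same kind, 60 mm diameter, 12 mm high, lying on the board near its +x end, on the +y side. Origin: centre of its underside.
- tall_jar: Bystander: large clear glass jar with steel cap, 100 mm diameter, 180 mm high, standing on the bench beyond the work, near the middle. Origin: centre of its underside.
Mind the look-alikes: they are no part of the job. Of the things that look like the spice_jar, the middle-sized one is meant.

How it is judged:
By the outcome, as a careful person would: the job done as asked, in the order asked, and still so for the second after the job is handed in, while the arm keeps its last pose, push and grip.
It also fails if it takes over 54 s, if anything falls off the work surface, if the arm or the gripper's body presses on something with over 40 N, if the wrist force passes 120 N, or if a joint passes its speed limit or range.

## Working session

There is one attempt and no reset: what is moved stays moved. The work goes in short steps, Python scripts to look and compute and a tool call to move; the robot and the scene stay as the last step left them, time stands still between calls to the robot, and variables do not carry over. Pictures are saved under pics/ and viewed, at most 10 in all, crops included, and the job is handed in when it is done.

Besides the shell and the picture viewer there is one more tool, called after "Emit:" as name([rows], argument=value, ...), one row to a line, values as JSON. apply_moves: Moves the arm, as the interface text tells. Its arguments: {"type":"object","properties":{"deltas":{"type":"array"},"grip_force":{"type":"number"}},"required":["deltas"]}

```bash
mkdir -p pics
cat > h.py <<'E'
import numpy as np, cv2
from cell import robot, optics, ticket
from scipy.spatial.transform import Rotation as R
def cal(name,st=None):
    c=optics.calibration(name); K=np.array(c["intrinsics"])
    if name=="wrist":
        T=np.eye(4); T[:3,:3]=R.from_euler("xyz",st["tool_rot"]).as_matrix(); T[:3,3]=st["position"]
        E=T@np.array(c["T_tool_cam"])
    else: E=np.array(c["extrinsics"])
    return K,c["k1"],E
def ray(C,u,v):
    K,k1,E=C
    d=cv2.undistortPoints(np.array([[[u,v]]],float),K,np.array([k1,0,0,0.]))[0,0]
    return E[:3,3],E[:3,:3]@np.array([d[0],-d[1],-1])
def onz(C,u,v,z):
    o,d=ray(C,u,v); return o+d*(z-o[2])/d[2]
def proj(C,P):
    K,k1,E=C; p=E[:3,:3].T@(np.array(P,float)-E[:3,3]); a=np.array([p[0],-p[1]])/-p[2]
    a=a*(1+k1*(a@a)); return K[0,0]*a[0]+K[0,2],K[1,1]*a[1]+K[1,2]
E
python3 - <<'E'
from h import *
for n in("scene","side"):
    im=optics.get_image(n); cv2.imwrite(f"pics/{n}0.png",im[:,:,::-1]); K,k,E=cal(n); print(n,K[0,0],k,E[:3,3].round(),(-E[:3,2]).round(2))
print(robot.get_state())
E
```

```text
scene 583.434429344245 0.02392585628317861 [1273.   91. 1053.] [-0.55 -0.1  -0.83]
side 516.5561155884043 0.016698724638849465 [ 467. -788.  813.] [ 0.14  0.74 -0.66]
{'time': 0.1, 'joint_positions': array([-1.89759561e-02,  4.23789508e-01,  1.63059985e+00, -1.87911364e-05,
        1.08858225e+00, -1.89951525e-02]), 'joint_vel': array([-9.57759366e-04, -2.28857653e-03, -2.12144276e-03, -1.50167123e-03,
        1.44883162e-03, -6.89031938e-05]), 'effort': array([ 6.49496542e-04, -5.45618248e+01, -2.74323839e+01,  6.46709581e-02,
        1.88581715e-02,  1.54216096e-06]), 'position': array([6.24483200e+02, 4.51370350e-02, 2.06269167e+02]), 'tool_rot': array([-3.14021363e+00, -9.55857489e-06,  1.57082424e+00]), 'ft_force': array([-0.46777055,  0.4757604 , -0.51342237]), 'moment': array([ 0.04557513, -0.04632478, -0.01489941]), 'grip_force': 0.0, 'grip_width': 87.78309731708096}
```

View pics/scene0.png

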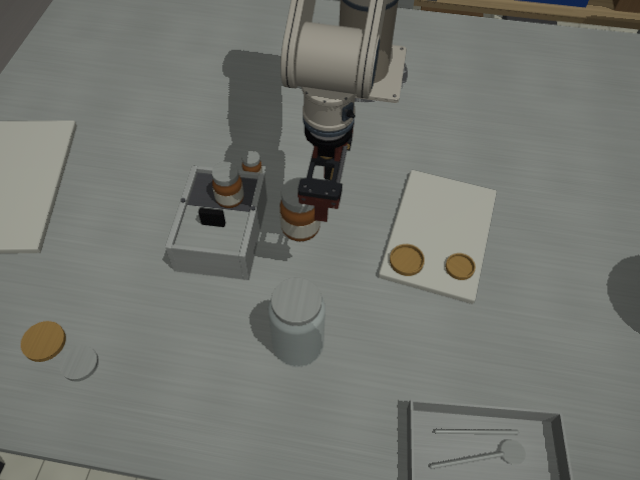

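View pics/side0.png

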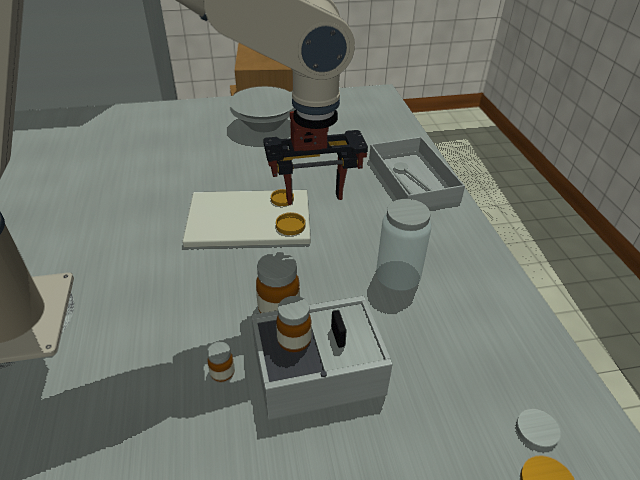

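Scene picture: jars at (252,162) small, (228,185) standing in the bin's runway, and (300,210) large on the bench. The one in the bin is the middle-sized one. The board with the two brass lids is at (437,235), and the white board at left (20,185) is a decoy. I'll confirm this in an enlarged crop.

Run:
```python
from h import *
a=cv2.imread("pics/scene0.png")[140:290,150:350]; cv2.imwrite("pics/c1.png",cv2.resize(a,None,fx=4,fy=4,interpolation=cv2.INTER_CUBIC))
a=cv2.imread("pics/side0.png")[240:420,200:440]; cv2.imwrite("pics/c2.png",cv2.resize(a,None,fx=3.333,fy=3.333,interpolation=cv2.INTER_CUBIC))
```

```text
(no output)
```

View pics/c1.png

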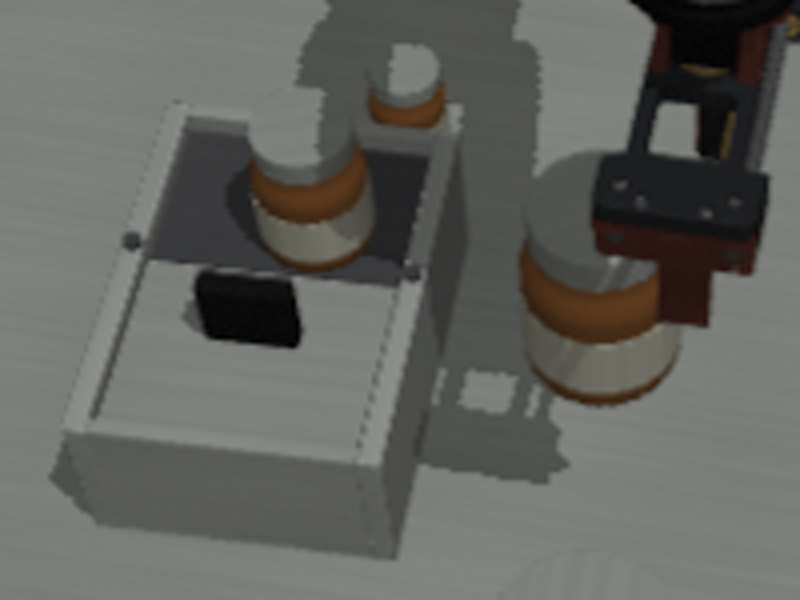

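View pics/c2.png

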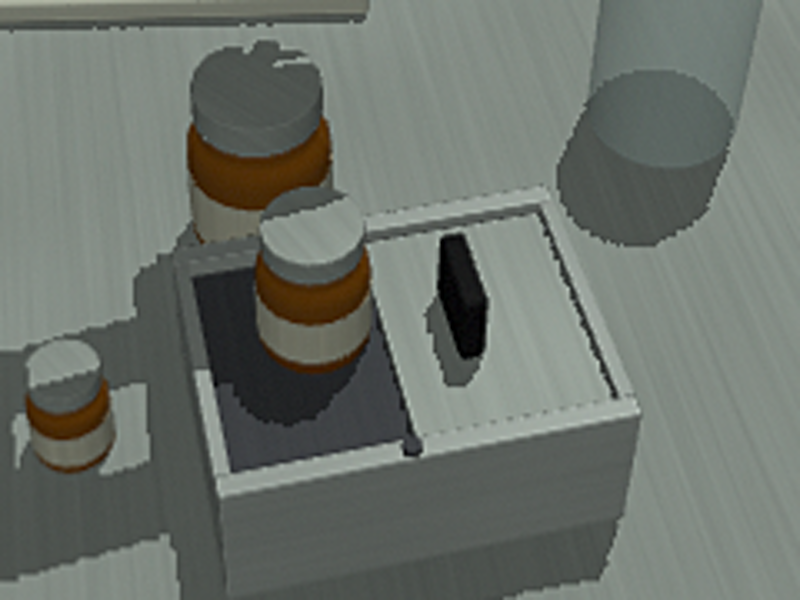

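The crops confirm that the middle-sized jar is in the runway. Scene pixels: cap centre (225,172), pips (183,200) and (253,208), rim corners (167,248), (245.5,256), (194.5,166), (265,167.5). Side pixels: cap centre (294,308).

Run:
```python
from h import *
S=cal("scene"); D=cal("side")
f=lambda C,off,k,pts,z:np.array([onz(C,off[0]+u/k,off[1]+v/k,z)[:2] for u,v in pts])
c=f(S,(150,140),4,[(68,432),(382,465),(460,110),(178,103)],92); print("corners",c.round(), [np.linalg.norm(c[i]-c[(i+1)%4]).round() for i in range(4)])
c2=f(D,(200,240),10/3,[(548,188),(640,408),(222,492),(176,258)],92); print("side corners",c2.round(),[np.linalg.norm(c2[i]-c2[(i+1)%4]).round() for i in range(4)])
print("centres",c.mean(0),c2.mean(0))
p=f(S,(150,140),4,[(132,240),(411,271)],95); print("pips",p.round(),np.linalg.norm(p[0]-p[1]))
print("pip side",f(D,(200,240),10/3,[(412,443)],95))
def tri(a,b):
    o1,d1=ray(S,*a);o2,d2=ray(D,*b); A=np.c_[d1,-d2]; t=np.linalg.lstsq(A,o2-o1,rcond=None)[0]
    return (o1+t[0]*d1).round(),(o2+t[1]*d2).round()
print("jar",tri((225.3,172),(293.9,308.1)),onz(S,225.3,172,165),onz(D,293.9,308.1,165))
w=f(S,(150,140),4,[(248,128),(356,128)],165);print("capdia",np.linalg.norm(w[0]-w[1]))
print("large",f(D,(200,240),10/3,[(257,87)],115),f(D,(200,240),10/3,[(257,87)],130), "tri", tri((150+583/4,140+205/4),(277.1,266.1)))
im=cv2.imread("pics/scene0.png"); hsv=cv2.cvtColor(im,cv2.COLOR_BGR2HSV)
m=((hsv[:,:,1]<30)&(hsv[:,:,2]>195)).astype(np.uint8); m[:, :360]=0;m[:160]=0;m[310:]=0;m[:,510:]=0
m2=((hsv[:,:,1]>120)).astype(np.uint8); m2[:,:360]=0;m2[:230]=0;m2[300:]=0;m2[:,510:]=0
cs=cv2.findContours(m|m2,0,2)[0]; k=max(cs,key=cv2.contourArea); b=cv2.approxPolyDP(cv2.convexHull(k),8,True)[:,0]
print("board px",b.tolist()); bw=np.array([onz(S,u,v,20)[:2] for u,v in b]);print(bw.round(),bw.mean(0))
n,l,s,cc=cv2.connectedComponentsWithStats(m2)
for i in range(1,n):
    if s[i,4]>100: print("lid",cc[i],onz(S,*cc[i],27)[:2])
print("tall", onz(S,150+148,140+160,180))
```

```text
corners [[ 704. -299.]
 [ 695. -143.]
 [ 465. -156.]
 [ 489. -308.]] [np.float64(156.0), np.float64(230.0), np.float64(153.0), np.float64(215.0)]
side corners [[ 693. -150.]
 [ 700. -303.]
 [ 488. -314.]
 [ 480. -164.]] [np.float64(153.0), np.float64(212.0), np.float64(150.0), np.float64(213.0)]
centres [ 588.21382684 -226.28114394] [ 590.20309408 -233.09756925]
pips [[ 586. -303.]
 [ 579. -156.]] 146.7452137482478
pip side [[ 582.43272346 -305.43487505]]
jar (array([ 548., -214.,  160.]), array([ 549., -215.,  159.])) [ 552.8088468  -212.52114761  165.        ] [ 548.00421323 -219.67755129  165.        ]
capdia 53.606483302154075
large [[539.16897093 -63.11270029]] [[537.61780027 -78.69768511]] tri (array([541., -73., 121.]), array([538., -71., 123.]))
board px [[401, 245], [421, 252], [417, 272], [391, 265]]
[[563. 158.]
 [573. 201.]
 [624. 197.]
 [617. 142.]] [594.30419549 174.40897029]
lid [406.43361754 259.66017052] [602.46686755 171.97005666]
lid [459.73170732 266.19686411] [598.22265401 281.34011152]
tall [816.38261083 -12.82982471 180.        ]
```

Emit:
apply_moves([
  {"z": -0.05, "fingers": 1},
  {"x": -0.055, "y": -0.018, "z": -0.03},
  {"x": -0.055, "y": -0.018},
  {"x": -0.055, "y": -0.018},
  {"x": -0.05, "y": -0.02, "wz": -3},
])

```text
schema error: expected keys fingers, x, y, z, wx, wy, wz
```

Emit:
apply_moves([
  {"z": 0},
  {"z": 0},
  {"z": 0},
])

```text
schema error: expected keys fingers, x, y, z, wx, wy, wz
```

Run:
```python
from h import *
S=cal("scene")
for p in [(411,172),(496,190),(475,300),(380,273),(447,205)]: print(p,onz(S,*p,20)[:2].round())
st=robot.get_state(); im=optics.get_image("wrist"); print(st["position"],st["tool_rot"],st["time"])
np.save("w1.npy",np.r_[st["position"],st["tool_rot"]]); C=cal("wrist",st); print(C[0][0,0],C[2][:3,3])
print(proj(C,(550,-217,165)),proj(C,(622,-228,131)))
cv2.imwrite("pics/w1.png",im[:,:,::-1])
```

```text
(411, 172) [356. 161.]
(496, 190) [374. 355.]
(475, 300) [668. 316.]
(380, 273) [640. 122.]
(447, 205) [438. 248.]
[6.24483200e+02 4.51370350e-02 2.06269167e+02] [-3.14021363e+00 -9.55857489e-06  1.57082424e+00] 0.1
401.4032341079844 [623.89484135  70.36756324 384.03814745]
(np.float64(213.0843415751775), np.float64(529.6847032747273)) (np.float64(309.4284240725085), np.float64(503.14473167936455))
```

View pics/w1.png

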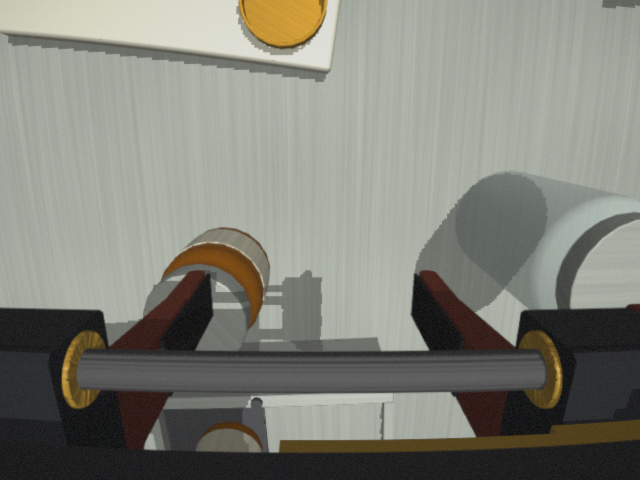

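The wrist view, still at the start pose, shows the large jar at (230,280), part of the spice jar at (230,435), a pip at (257,402) and a board lid at (283,15). The moves were refused because every row needs all the keys.

Emit:
apply_moves([
  {"fingers": 1, "x": 0, "y": 0, "z": -0.05, "wx": 0, "wy": 0, "wz": 0},
  {"fingers": 1, "x": -0.055, "y": -0.018, "z": -0.03, "wx": 0, "wy": 0, "wz": 0},
  {"fingers": 1, "x": -0.055, "y": -0.018, "z": -0.02, "wx": 0, "wy": 0, "wz": 0},
  {"fingers": 1, "x": -0.055, "y": -0.018, "z": 0, "wx": 0, "wy": 0, "wz": 0},
  {"fingers": 1, "x": -0.055, "y": -0.02, "z": 0, "wx": 0, "wy": 0, "wz": -3},
])

```text
time: 0.78
position: [551.0, -219.3, 306.0]
tool_rot: [3.141, 0.0, 1.625]
ft_force: [0.8, 0.2, 0.1]
grip_width: 87.8
grip_force: 0.0
```

Emit:
apply_moves([
  {"fingers": 1, "x": -0.055, "y": 0, "z": 0, "wx": 0, "wy": 0, "wz": 0},
  {"fingers": 1, "x": 0, "y": 0, "z": 0, "wx": 0, "wy": 0, "wz": 0},
  {"fingers": 1, "x": 0, "y": 0, "z": 0, "wx": 0, "wy": 0, "wz": 0},
])

```text
time: 1.15
position: [554.3, -272.1, 305.2]
tool_rot: [-3.141, -0.001, 1.623]
ft_force: [0.6, 1.0, -0.2]
grip_width: 88.1
grip_force: 0.0
```

Run:
```python
from h import *
st=robot.get_state(); im=optics.get_image("wrist"); print(st["position"],st["tool_rot"],st["time"],st["ft_force"])
np.save("w1.npy",np.r_[st["position"],st["tool_rot"]]); C=cal("wrist",st)
print(proj(C,(550,-217,165)),proj(C,(627,-228,131)))
cv2.imwrite("pics/w2.png",im[:,:,::-1])
```

```text
[ 554.31031035 -272.14689002  305.24017349] [-3.14078725e+00 -9.72536109e-04  1.62252891e+00] 1.15 [ 0.57094921  0.98932355 -0.21758933]
(np.float64(310.89494400717984), np.float64(148.1780455746656)) (np.float64(398.5360454163391), np.float64(164.13664150808867))
```

View pics/w2.png

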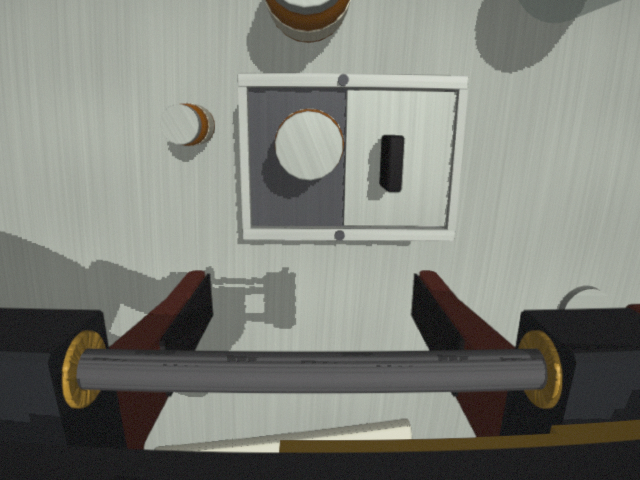

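The wrist view from above is clear: cap (309,146), pips (343,80) and (340,235), rim corners (238,74), (467,77), (453,240), (238,240), tab (380–404, 135–192).

Run:
```python
from h import *
a=np.load("w1.npy"); C=cal("wrist",dict(position=a[:3],tool_rot=a[3:]))
c=np.array([onz(C,u,v,92)[:2] for u,v in[(238,74),(467,77),(453,240),(238,240)]]);print(c.round(),c.mean(0),[np.linalg.norm(c[i]-c[i-1]).round() for i in range(4)])
p=np.array([onz(C,u,v,95)[:2] for u,v in[(343,80),(340,235)]]);print("pips",p.round(1),p.mean(0).round(1),np.linalg.norm(p[0]-p[1]))
print("jar",onz(C,309,146,165),onz(C,276,146,165)-onz(C,342,146,165))
print("tab top right corners z131",onz(C,404,135,131),onz(C,403,192,131))
print("tab foot left z86",onz(C,383,136,86),onz(C,380,186,86))
```

```text
[[ 479. -156.]
 [ 692. -146.]
 [ 700. -304.]
 [ 481. -315.]] [ 587.92420738 -230.42443985] [np.float64(159.0), np.float64(213.0), np.float64(158.0), np.float64(219.0)]
pips [[ 576.2 -157. ]
 [ 583.5 -303.9]] [ 579.9 -230.5] 147.13209060683403
jar [ 548.44252544 -215.41133785  165.        ] [-51.24618065  -2.68322111   0.        ]
tab top right corners z131 [ 629.19868073 -202.96547879  131.        ] [ 633.51832816 -252.17379208  131.        ]
tab foot left z86 [ 619.01229449 -205.25070684   86.        ] [ 620.55636774 -253.87201792   86.        ]
```

Emit:
apply_moves([
  {"fingers": 1, "x": 0.056, "y": -0.0024, "z": 0, "wx": 0, "wy": 0, "wz": 0},
  {"fingers": 1, "x": 0, "y": 0, "z": 0.055, "wx": 0, "wy": 0, "wz": 0},
  {"fingers": 1, "x": 0, "y": 0, "z": 0.05, "wx": 0, "wy": 0, "wz": 0},
  {"fingers": 1, "x": 0, "y": 0, "z": 0, "wx": 0, "wy": 0, "wz": 0},
  {"fingers": 1, "x": 0, "y": 0, "z": 0, "wx": 0, "wy": 0, "wz": 0},
])

```text
time: 1.82
position: [550.4, -216.4, 202.5]
tool_rot: [3.14, 0.001, 1.624]
ft_force: [0.3, 0.1, 0.5]
grip_width: 88.0
grip_force: 0.0
```

Emit:
apply_moves([
  {"fingers": 1, "x": 0, "y": -0.001, "z": 0.03, "wx": 0, "wy": 0, "wz": 0},
  {"fingers": 1, "x": 0, "y": 0, "z": 0.03, "wx": 0, "wy": 0, "wz": 0},
  {"fingers": 1, "x": 0, "y": 0, "z": 0.024, "wx": 0, "wy": 0, "wz": 0},
  {"fingers": 1, "x": 0, "y": 0, "z": 0, "wx": 0, "wy": 0, "wz": 0},
  {"fingers": 1, "x": 0, "y": 0, "z": 0, "wx": 0, "wy": 0, "wz": 0},
])

```text
time: 2.45
position: [549.8, -217.5, 119.0]
tool_rot: [3.138, 0.001, 1.623]
ft_force: [-0.5, 0.1, 0.8]
grip_width: 87.4
grip_force: 0.0
```

Emit:
apply_moves([
  {"fingers": 0.8, "x": 0, "y": 0, "z": 0, "wx": 0, "wy": 0, "wz": 0},
  {"fingers": 0.7, "x": 0, "y": 0, "z": 0, "wx": 0, "wy": 0, "wz": 0},
  {"fingers": 0.6, "x": 0, "y": 0, "z": 0, "wx": 0, "wy": 0, "wz": 0},
  {"fingers": 0.5, "x": 0, "y": 0, "z": 0, "wx": 0, "wy": 0, "wz": 0},
  {"fingers": 0.4, "x": 0, "y": 0, "z": 0, "wx": 0, "wy": 0, "wz": 0},
], grip_force=20)

```text
time: 3.08
position: [548.7, -217.0, 117.1]
tool_rot: [3.141, 0.0, 1.623]
ft_force: [0.6, 1.1, 3.4]
grip_width: 57.6
grip_force: 20.0
```

Emit:
apply_moves([
  {"fingers": 0.4, "x": 0, "y": 0, "z": 0, "wx": 0, "wy": 0, "wz": 0},
  {"fingers": 0.4, "x": 0, "y": 0, "z": 0, "wx": 0, "wy": 0, "wz": 0},
  {"fingers": 0.4, "x": 0, "y": 0, "z": 0, "wx": 0, "wy": 0, "wz": 0},
  {"fingers": 0.4, "x": 0, "y": 0, "z": 0, "wx": 0, "wy": 0, "wz": 0},
], grip_force=20)

```text
time: 3.58
position: [548.6, -217.0, 117.0]
tool_rot: [3.141, 0.0, 1.623]
ft_force: [1.0, 0.5, 5.1]
grip_width: 57.4
grip_force: 20.2
```

Emit:
apply_moves([
  {"fingers": 0.4, "x": 0, "y": 0, "z": -0.01, "wx": 0, "wy": 0, "wz": 0},
  {"fingers": 0.4, "x": 0, "y": 0, "z": -0.02, "wx": 0, "wy": 0, "wz": 0},
  {"fingers": 0.4, "x": 0, "y": 0, "z": -0.03, "wx": 0, "wy": 0, "wz": 0},
  {"fingers": 0.4, "x": 0, "y": 0, "z": -0.03, "wx": 0, "wy": 0, "wz": 0},
  {"fingers": 0.4, "x": 0, "y": 0, "z": -0.02, "wx": 0, "wy": 0, "wz": 0},
], grip_force=25)

```text
time: 4.2
position: [547.8, -216.8, 227.8]
tool_rot: [-3.141, -0.0, 1.623]
ft_force: [-0.3, 0.2, -2.6]
grip_width: 57.9
grip_force: 24.6
```

Emit:
apply_moves([
  {"fingers": 0.4, "x": 0, "y": 0, "z": -0.01, "wx": 0, "wy": 0, "wz": 0},
  {"fingers": 0.4, "x": 0, "y": 0, "z": 0, "wx": 0, "wy": 0, "wz": 0},
])

```text
time: 4.45
position: [548.1, -216.9, 236.8]
tool_rot: [-3.142, 0.0, 1.623]
ft_force: [0.9, -0.3, -2.9]
grip_width: 57.4
grip_force: 24.6
```

Emit:
apply_moves([
  {"fingers": 0.4, "x": 0.015, "y": -0.003, "z": 0, "wx": 0, "wy": 0, "wz": 0},
  {"fingers": 0.4, "x": 0.03, "y": -0.006, "z": 0, "wx": 0, "wy": 0, "wz": 0},
  {"fingers": 0.4, "x": 0.04, "y": -0.007, "z": 0, "wx": 0, "wy": 0, "wz": 0},
  {"fingers": 0.4, "x": 0.04, "y": -0.007, "z": 0, "wx": 0, "wy": 0, "wz": 0},
  {"fingers": 0.4, "x": 0.04, "y": -0.007, "z": 0, "wx": 0, "wy": 0, "wz": 0},
])

```text
time: 5.08
position: [508.0, -51.7, 235.6]
tool_rot: [-3.139, -0.001, 1.623]
ft_force: [-0.0, -0.1, -2.3]
grip_width: 57.3
grip_force: 24.6
```

Emit:
apply_moves([
  {"fingers": 0.4, "x": 0.04, "y": -0.007, "z": 0, "wx": 0, "wy": 0, "wz": 0},
  {"fingers": 0.4, "x": 0.04, "y": -0.007, "z": 0, "wx": 0, "wy": 0, "wz": 0},
  {"fingers": 0.4, "x": 0.04, "y": -0.007, "z": 0, "wx": 0, "wy": 0, "wz": 0},
  {"fingers": 0.4, "x": 0.04, "y": -0.007, "z": 0, "wx": 0, "wy": 0, "wz": 0},
  {"fingers": 0.4, "x": 0.04, "y": -0.007, "z": 0, "wx": 0, "wy": 0, "wz": 0},
])

```text
time: 5.7
position: [462.4, 145.8, 235.8]
tool_rot: [-3.14, 0.0, 1.623]
ft_force: [0.3, 0.3, -2.3]
grip_width: 57.6
grip_force: 24.6
```

Emit:
apply_moves([
  {"fingers": 0.4, "x": 0.04, "y": -0.007, "z": 0, "wx": 0, "wy": 0, "wz": 0},
  {"fingers": 0.4, "x": 0.03, "y": -0.007, "z": 0, "wx": 0, "wy": 0, "wz": 0},
  {"fingers": 0.4, "x": 0.02, "y": -0.005, "z": 0, "wx": 0, "wy": 0, "wz": 0},
  {"fingers": 0.4, "x": 0.007, "y": 0, "z": 0, "wx": 0, "wy": 0, "wz": 0},
  {"fingers": 0.4, "x": 0, "y": 0, "z": 0, "wx": 0, "wy": 0, "wz": 0},
])

```text
time: 6.32
position: [439.7, 240.1, 236.2]
tool_rot: [-3.141, 0.001, 1.624]
ft_force: [0.4, -0.5, -2.4]
grip_width: 57.6
grip_force: 24.6
```

Emit:
apply_moves([
  {"fingers": 0.4, "x": 0, "y": 0, "z": 0.03, "wx": 0, "wy": 0, "wz": 0},
  {"fingers": 0.4, "x": 0, "y": 0, "z": 0.04, "wx": 0, "wy": 0, "wz": 0},
  {"fingers": 0.4, "x": 0, "y": 0, "z": 0.04, "wx": 0, "wy": 0, "wz": 0},
  {"fingers": 0.4, "x": 0, "y": 0, "z": 0.035, "wx": 0, "wy": 0, "wz": 0},
  {"fingers": 0.4, "x": 0, "y": 0, "z": 0.02, "wx": 0, "wy": 0, "wz": 0},
])

```text
time: 6.95
position: [439.5, 238.6, 69.9]
tool_rot: [-3.139, 0.001, 1.622]
ft_force: [-0.6, -0.0, -1.9]
grip_width: 57.5
grip_force: 24.6
```

Emit:
apply_moves([
  {"fingers": 0.4, "x": 0, "y": 0, "z": 0.005, "wx": 0, "wy": 0, "wz": 0},
  {"fingers": 0.4, "x": 0, "y": 0, "z": 0.003, "wx": 0, "wy": 0, "wz": 0},
  {"fingers": 0.4, "x": 0, "y": 0, "z": 0.002, "wx": 0, "wy": 0, "wz": 0},
  {"fingers": 0.4, "x": 0, "y": 0, "z": 0.001, "wx": 0, "wy": 0, "wz": 0},
  {"fingers": 0.4, "x": 0, "y": 0, "z": 0, "wx": 0, "wy": 0, "wz": 0},
])

```text
time: 7.58
position: [440.4, 240.2, 61.1]
tool_rot: [3.141, -0.0, 1.623]
ft_force: [0.0, -0.4, -3.2]
grip_width: 57.3
grip_force: 24.6
```

Emit:
apply_moves([
  {"fingers": 0.4, "x": 0, "y": 0, "z": 0.001, "wx": 0, "wy": 0, "wz": 0},
  {"fingers": 0.4, "x": 0, "y": 0, "z": 0.001, "wx": 0, "wy": 0, "wz": 0},
  {"fingers": 0.4, "x": 0, "y": 0, "z": 0, "wx": 0, "wy": 0, "wz": 0},
])

```text
time: 7.95
position: [440.2, 240.1, 58.7]
tool_rot: [-3.141, 0.0, 1.623]
ft_force: [-0.2, -0.9, -2.3]
grip_width: 57.1
grip_force: 24.6
```

Emit:
apply_moves([
  {"fingers": 0.4, "x": 0, "y": 0, "z": 0.001, "wx": 0, "wy": 0, "wz": 0},
  {"fingers": 0.4, "x": 0, "y": 0, "z": 0, "wx": 0, "wy": 0, "wz": 0},
])

```text
time: 8.2
position: [440.1, 240.1, 57.6]
tool_rot: [-3.141, 0.0, 1.623]
ft_force: [-0.0, -0.1, -2.1]
grip_width: 57.2
grip_force: 24.6
```

Emit:
apply_moves([
  {"fingers": 0.4, "x": 0, "y": 0, "z": 0.001, "wx": 0, "wy": 0, "wz": 0},
  {"fingers": 0.4, "x": 0, "y": 0, "z": 0, "wx": 0, "wy": 0, "wz": 0},
  {"fingers": 0.4, "x": 0, "y": 0, "z": 0, "wx": 0, "wy": 0, "wz": 0},
])

```text
time: 8.57
position: [440.3, 240.1, 57.0]
tool_rot: [3.141, -0.0, 1.623]
ft_force: [-1.4, -0.6, 4.2]
grip_width: 57.1
grip_force: 25.1
```

Emit:
apply_moves([
  {"fingers": 0.4, "x": 0, "y": 0, "z": 0.001, "wx": 0, "wy": 0, "wz": 0},
  {"fingers": 0.4, "x": 0, "y": 0, "z": 0, "wx": 0, "wy": 0, "wz": 0},
  {"fingers": 0.4, "x": 0, "y": 0, "z": 0, "wx": 0, "wy": 0, "wz": 0},
])

```text
time: 8.95
position: [440.3, 240.2, 56.9]
tool_rot: [3.141, -0.0, 1.623]
ft_force: [-3.7, -2.4, 15.9]
grip_width: 57.2
grip_force: 25.9
```

Contact is solid, so I'll back off 1 mm, release slowly and rise.

Emit:
apply_moves([
  {"fingers": 0.4, "x": 0, "y": 0, "z": -0.001, "wx": 0, "wy": 0, "wz": 0},
  {"fingers": 0.7, "x": 0, "y": 0, "z": 0, "wx": 0, "wy": 0, "wz": 0},
  {"fingers": 0.8, "x": 0, "y": 0, "z": 0, "wx": 0, "wy": 0, "wz": 0},
  {"fingers": 1, "x": 0, "y": 0, "z": 0, "wx": 0, "wy": 0, "wz": 0},
  {"fingers": 1, "x": 0, "y": 0, "z": 0, "wx": 0, "wy": 0, "wz": 0},
])

```text
time: 9.57
position: [440.2, 240.1, 56.6]
tool_rot: [-3.142, 0.0, 1.623]
ft_force: [-0.6, 0.1, 0.6]
grip_width: 85.9
grip_force: 0.0
```

Emit:
apply_moves([
  {"fingers": 1, "x": 0, "y": 0, "z": 0, "wx": 0, "wy": 0, "wz": 0},
  {"fingers": 1, "x": 0, "y": 0, "z": -0.03, "wx": 0, "wy": 0, "wz": 0},
  {"fingers": 1, "x": 0, "y": 0, "z": -0.05, "wx": 0, "wy": 0, "wz": 0},
  {"fingers": 1, "x": 0, "y": 0, "z": -0.06, "wx": 0, "wy": 0, "wz": 0},
  {"fingers": 1, "x": 0, "y": 0, "z": -0.06, "wx": 0, "wy": 0, "wz": 0},
])

```text
time: 10.2
position: [439.8, 239.9, 258.5]
tool_rot: [-3.141, 0.0, 1.623]
ft_force: [0.3, 0.2, -0.4]
grip_width: 87.9
grip_force: 0.0
```

Emit:
apply_moves([
  {"fingers": 1, "x": -0.04, "y": 0.012, "z": 0, "wx": 0, "wy": 0, "wz": 0},
  {"fingers": 1, "x": -0.05, "y": 0.017, "z": 0, "wx": 0, "wy": 0, "wz": 0},
  {"fingers": 1, "x": -0.05, "y": 0.017, "z": 0, "wx": 0, "wy": 0, "wz": 0},
  {"fingers": 1, "x": -0.05, "y": 0.017, "z": 0, "wx": 0, "wy": 0, "wz": 0},
  {"fingers": 1, "x": -0.05, "y": 0.017, "z": 0, "wx": 0, "wy": 0, "wz": 0},
])

```text
time: 10.82
position: [533.0, 2.9, 256.8]
tool_rot: [3.141, -0.0, 1.623]
ft_force: [0.8, 0.9, 0.2]
grip_width: 87.9
grip_force: 0.0
```

Emit:
apply_moves([
  {"fingers": 1, "x": -0.05, "y": 0.017, "z": 0, "wx": 0, "wy": 0, "wz": 0},
  {"fingers": 1, "x": -0.05, "y": 0.017, "z": 0, "wx": 0, "wy": 0, "wz": 0},
  {"fingers": 1, "x": -0.05, "y": 0.017, "z": 0, "wx": 0, "wy": 0, "wz": 0},
  {"fingers": 1, "x": -0.05, "y": 0.017, "z": 0, "wx": 0, "wy": 0, "wz": 0},
  {"fingers": 1, "x": -0.0375, "y": 0.013, "z": 0, "wx": 0, "wy": 0, "wz": 0},
])

```text
time: 11.45
position: [626.3, -230.5, 256.4]
tool_rot: [-3.141, -0.0, 1.622]
ft_force: [0.2, 1.0, -0.1]
grip_width: 87.8
grip_force: 0.0
```

Emit:
apply_moves([
  {"fingers": 1, "x": -0.055, "y": 0, "z": 0, "wx": 0, "wy": 0, "wz": 0},
  {"fingers": 1, "x": 0, "y": 0, "z": 0, "wx": 0, "wy": 0, "wz": 0},
  {"fingers": 1, "x": 0, "y": 0, "z": 0, "wx": 0, "wy": 0, "wz": 0},
])

```text
time: 11.82
position: [628.4, -283.0, 256.3]
tool_rot: [-3.141, -0.001, 1.622]
ft_force: [-0.4, -0.4, 0.1]
grip_width: 88.0
grip_force: 0.0
```

Run:
```python
from h import *
st=robot.get_state(); im=optics.get_image("wrist"); s=optics.get_image("scene")
print(st["position"],st["tool_rot"],st["time"]); np.save("w3.npy",np.r_[st["position"],st["tool_rot"]])
o=np.zeros((480,800,3),np.uint8); o[:300,:640]=im[:300,:,::-1]; o[300:,:300]=s[140:320,360:660,::-1][:180,:300] if s.shape[1]>=660 else cv2.copyMakeBorder(s[140:320,360:,::-1].copy(),0,0,0,20,0)
cv2.imwrite("pics/w3.png",o)
```

```text
[ 628.43205784 -282.95344474  256.27178916] [-3.14082185e+00 -8.39570031e-04  1.62248303e+00] 11.825
```

View pics/w3.png

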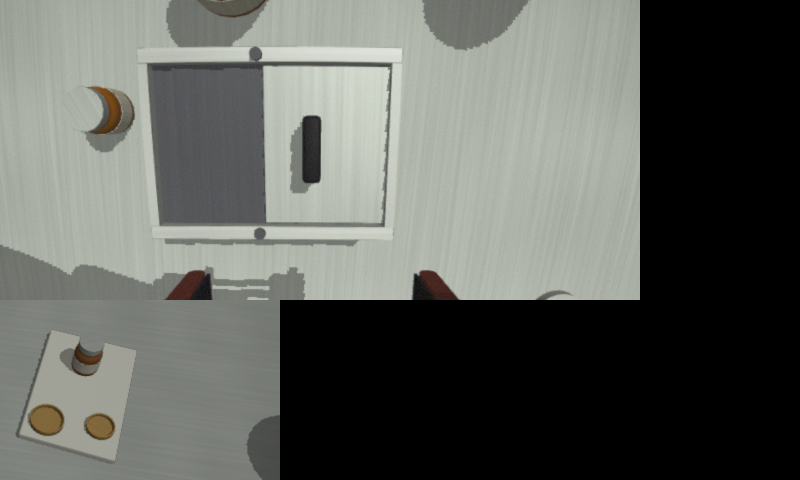

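The spice jar stands upright on the board, away from the lids. The tab is seen from straight above at (302–322, 115–183), with the pips at (255,54) and (260,233).

Run:
```python
from h import *
a=np.load("w3.npy"); C=cal("wrist",dict(position=a[:3],tool_rot=a[3:]))
Rm=R.from_euler("xyz",a[3:]).as_matrix()
g=cv2.cvtColor(cv2.imread("pics/w3.png")[100:200,290:335],cv2.COLOR_BGR2GRAY)
m=(g<60).astype(np.uint8); k=max(cv2.findContours(m,0,1)[0],key=cv2.contourArea); print(cv2.boundingRect(k),cv2.minAreaRect(k))
u,v=cv2.minAreaRect(k)[0]; t=onz(C,u+290,v+100,131); t2=onz(C,u+290,v+100,120); print("tab",t,t2)
p=np.array([onz(C,*q,95) for q in[(255,54),(260,233)]]); h=p.mean(0); print("pips",p.round(1),h, "yaw",np.degrees(np.arctan2(-(p[0]-p[1])[0],(p[0]-p[1])[1])))
print("tab->half along tool y",Rm.T@(t-h),"tcp->tab tool",Rm.T@(t-a[:3]))
```

```text
(13, 16, 17, 67) ((21.0, 48.99999237060547), (65.99998474121094, 15.999998092651367), 90.0)
tab [ 624.23855935 -227.71581267  131.        ] [ 624.24302318 -228.25481915  120.        ]
pips [[ 576.  -157.2   95. ]
 [ 583.5 -303.8   95. ]] [ 579.74531352 -230.51104492   95.        ] yaw 2.9135267513093073
tab->half along tool y [  0.52303818  44.55047719 -36.03392374] tcp->tab tool [ 55.27532209  -1.23752243 125.31923194]
```

Emit:
apply_moves([
  {"fingers": 0.7, "x": 0.055, "y": -0.001, "z": 0, "wx": 0, "wy": 0, "wz": 0},
  {"fingers": 0.7, "x": 0, "y": 0, "z": 0.05, "wx": 0, "wy": 0, "wz": 0},
  {"fingers": 0.7, "x": 0, "y": 0, "z": 0.05, "wx": 0, "wy": 0, "wz": 0},
  {"fingers": 0.7, "x": 0, "y": 0, "z": 0.03, "wx": 0, "wy": 0, "wz": 0},
  {"fingers": 0.7, "x": 0, "y": 0, "z": 0.01, "wx": 0, "wy": 0, "wz": 0},
])

```text
time: 12.55
position: [623.9, -226.6, 115.0]
tool_rot: [-3.139, -0.001, 1.625]
ft_force: [0.1, 0.4, -0.7]
grip_width: 61.5
grip_force: 0.0
```

Emit:
apply_moves([
  {"fingers": 0.5, "x": 0, "y": 0, "z": 0.007, "wx": 0, "wy": 0, "wz": 0},
  {"fingers": 0.3, "x": 0, "y": 0, "z": 0, "wx": 0, "wy": 0, "wz": 0},
  {"fingers": 0, "x": 0, "y": 0, "z": 0, "wx": 0, "wy": 0, "wz": 0},
  {"fingers": 0, "x": 0, "y": 0, "z": 0, "wx": 0, "wy": 0, "wz": 0},
  {"fingers": 0, "x": 0, "y": 0, "z": 0, "wx": 0, "wy": 0, "wz": 0},
], grip_force=45)

```text
time: 13.18
position: [625.2, -228.6, 110.2]
tool_rot: [3.141, 0.0, 1.623]
ft_force: [0.3, -0.1, -0.4]
grip_width: 15.0
grip_force: 0.0
```

Emit:
apply_moves([
  {"fingers": 0, "x": 0, "y": 0, "z": 0, "wx": 0, "wy": 0, "wz": 0},
  {"fingers": 0, "x": 0, "y": 0, "z": 0, "wx": 0, "wy": 0, "wz": 0},
  {"fingers": 0, "x": 0, "y": 0, "z": 0, "wx": 0, "wy": 0, "wz": 0},
  {"fingers": 0, "x": 0, "y": 0, "z": 0, "wx": 0, "wy": 0, "wz": 0},
])

```text
time: 13.68
position: [625.2, -228.5, 110.2]
tool_rot: [3.141, 0.0, 1.623]
ft_force: [-0.7, -0.1, 5.0]
grip_width: 13.4
grip_force: 45.0
```

Emit:
apply_moves([
  {"fingers": 0, "x": 0, "y": -0.008, "z": 0, "wx": 0, "wy": 0, "wz": 0},
  {"fingers": 0, "x": 0, "y": -0.012, "z": 0, "wx": 0, "wy": 0, "wz": 0},
  {"fingers": 0, "x": 0, "y": -0.012, "z": 0, "wx": 0, "wy": 0, "wz": 0},
  {"fingers": 0, "x": 0, "y": -0.009, "z": 0, "wx": 0, "wy": 0, "wz": 0},
  {"fingers": 0, "x": 0, "y": -0.004, "z": 0, "wx": 0, "wy": 0, "wz": 0},
])

```text
time: 14.3
position: [581.6, -230.6, 110.2]
tool_rot: [3.137, 0.001, 1.623]
ft_force: [9.7, 3.2, -1.6]
grip_width: 12.9
grip_force: 45.0
```

Emit:
apply_moves([
  {"fingers": 0, "x": 0, "y": 0, "z": 0, "wx": 0, "wy": 0, "wz": 0},
  {"fingers": 0, "x": 0, "y": 0, "z": 0, "wx": 0, "wy": 0, "wz": 0},
  {"fingers": 0, "x": 0, "y": 0, "z": 0, "wx": 0, "wy": 0, "wz": 0},
])

```text
time: 14.68
position: [582.0, -230.5, 110.2]
tool_rot: [3.137, 0.001, 1.623]
ft_force: [7.8, 2.7, -0.1]
grip_width: 12.9
grip_force: 45.0
```

Run:
```python
from h import *
st=robot.get_state(); s=optics.get_image("scene"); d=optics.get_image("side"); w=optics.get_image("wrist")
print(st["position"],st["ft_force"],st["grip_width"],st["time"])
o=np.zeros((560,800,3),np.uint8)
o[:300,:400]=cv2.resize(s[140:290,150:350,::-1],(400,300),interpolation=2)
o[:300,400:]=cv2.resize(d[260:410,240:440,::-1],(400,300),interpolation=2)
o[300:,:320]=s[140:400,320:,::-1]
o[300:,320:667]=cv2.resize(w[:,:,::-1],(347,260))
cv2.imwrite("pics/f.png",o)
```

```text
[ 581.96714557 -230.54542271  110.18382785] [ 7.83444107  2.70035863 -0.08788179] 12.945819058084723 14.675
```

View pics/f.png

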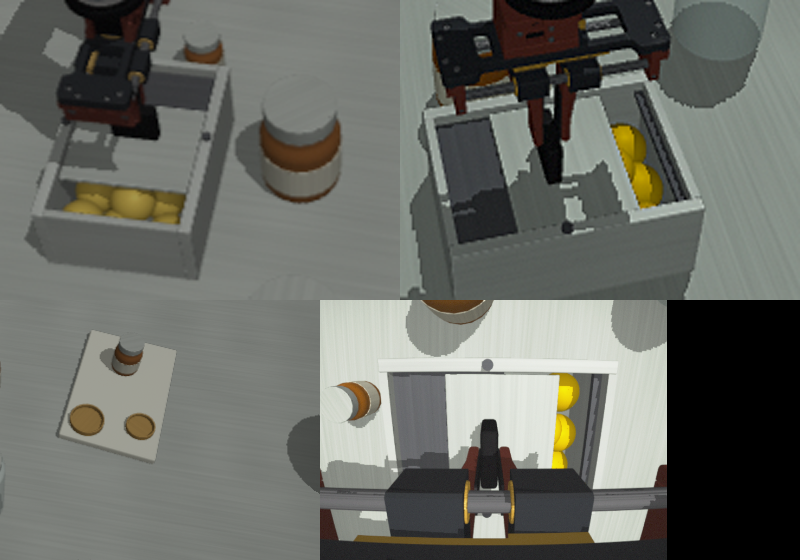

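The shutter is open and the jar still stands on the board. Travel reads about 43.3 mm, so I'll add the last 1.6 mm.

Emit:
apply_moves([
  {"fingers": 0, "x": 0, "y": -0.0016, "z": 0, "wx": 0, "wy": 0, "wz": 0},
  {"fingers": 0, "x": 0, "y": 0, "z": 0, "wx": 0, "wy": 0, "wz": 0},
  {"fingers": 0, "x": 0, "y": 0, "z": 0, "wx": 0, "wy": 0, "wz": 0},
  {"fingers": 0, "x": 0, "y": 0, "z": 0, "wx": 0, "wy": 0, "wz": 0},
])

```text
time: 15.32
position: [580.5, -230.7, 110.2]
tool_rot: [3.137, 0.001, 1.623]
ft_force: [8.1, 1.4, -0.6]
grip_width: 13.6
grip_force: 45.0
```

Run:
```python
from h import *
st=robot.get_state(); w=optics.get_image("wrist"); C=cal("wrist",st); print(st["position"])
Rm=R.from_euler("xyz",st["tool_rot"]).as_matrix()
for q in [(579.75,-230.5,131),(576,-157.2,95)]: print(proj(C,q))
g=cv2.cvtColor(w,cv2.COLOR_RGB2GRAY); r=g[225:245,270:360]; 
for v in (226,232,238): x=np.where(g[v,290:345]<50)[0]+290; print(v,x.min(),x.max())
# tab top front edge z=131, shutter front edge
x=np.where(g[226,290:345]<50)[0]+290; t=onz(C,x.mean(),226,131); print("tab",t)
p=g[110:128,295:325]; ys,xs=np.where(p<130); u,v=xs.mean()+295,ys.mean()+110; P=onz(C,u,v,95); print("pip",u,v,P, "offset along travel (mm)",(Rm.T@(t-P))[1])
```

```text
[ 580.47213781 -230.65038192  110.20730467]
(np.float64(311.9415544802309), np.float64(299.2225547812569))
(np.float64(311.8229693243976), np.float64(121.0480205157025))
226 299 324
232 298 325
238 298 326
tab [ 577.87771749 -198.62606846  131.        ]
pip 311.56089743589746 118.92628205128204 [ 575.82754802 -156.24773912   95.        ] offset along travel (mm) 0.007610408680978481
```

Measured against the pip, the tab is level to within 0.1 mm (44.8 mm by travel), and it's still held.

```bash
python3 -c "
from cell import ticket; print(ticket.finish_job())"
```

```text
the job is handed in; nothing more can be done
None
```

I set the spice jar upright on the white cutting board and let go of it, then handed the job in with the shutter held half open by its tab, level with the pips, at about 15 s of the 54 s allowed; the tall jar and the two lids were not touched.

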